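# Slide the mixing palette home through the sprung flap of its dust hood

## Robot

A 6-joint arm with a two-finger parallel gripper is mounted at the origin on the work surface. World frame = base frame: x ahead of the robot, y to its left, z up, the work surface at z = 0. Lengths are in m, angles in rad, forces in N, time in s.
With the tool pointing down it reaches from about 0.35 to 0.85 m from the base axis. Payload 8.1 kg.
Tool frame: the origin (TCP) lies on the centre line of the jaws, within the pads' length; the fingertips stand 19 mm ahead of it and the grasp point (between the pads) is the TCP (robot.tips_ahead is the distance from the TCP to the fingertips, in m); y points along the fingers, z is the direction in which the jaws open and shut, and the axes are right-handed (so a half turn about y gives the same grasp; the last joint's range is limited). The gripper opens to 93 mm and grips with 3 to 60 N. Pads are 15 mm wide; open, the fingers measure 128 mm over their backs; the gripper's body (75 mm by 188 mm) begins 65 mm behind the grasp point.
Start: joints at [1.089, 0.13, 1.488, -0, 1.523, -0.085], TCP at [0.232, 0.553, 0.238] pointing down, gripper open.
Joint ranges: [-2.96, 2.96], [-0.89, 2.26], [0.02, 2.5], [-1.34, 4.48], [0, 2.73], [-2.66, 2.66]. Speed limits (rad/s): [2.39, 2.39, 2.79, 3.14, 3.14, 3.14].

## Interface

Orientations are given as a rotation vector (axis times angle).
In Python, from plant import robot, imaging, models gives the robot as it stands.
- The arm moves only by the tool carry_out, never from a script. Its argument "motion" is one flat list of numbers, 7 for each row, row after row: the shift along the tool's x, y, z in m, then the turn, a rotation vector about the tool's x, y, z in degrees, then the opening, from -1 (shut) to 1 (fully open). A call has exactly 5 rows; each row shifts and turns the pose as measured when the row begins, along the tool's axes as they then stand; what a row does not reach is not made up. A row lasts 1/10 s, in which the tool goes at most 50 mm and 8.59 degrees, less where a joint would pass 70% of its speed; a pose out of reach is approached as far as the arm can. A call is refused whole if a number of a shift passes 0.05 or a number of a turn 8.59, either way. A call with a gripper value outside its range is refused whole. The fingers move at their own pace and stop on an object; "squeeze" is the grip in N (left out, the last holds). Time passes only in rows, so rows that do not move let the fingers close, or fill a call up. It gives the time, the measured TCP pose, the force and the opening at its end, in the units of the state.
- robot.read_state(): the state, without advancing time (a new reading comes with each control period).
- imaging.read_camera(name): name is "scene" or "top" or "wrist"; returns the picture (384x512x3 uint8, blue, green, red); there is no depth.
- imaging.camera_model(name): a dict with "K" (3x3 intrinsics, pixels), "position" and "orientation" of the camera in the world. Camera axes: x right, y down, z forward; pixel columns grow to the right and rows downward; lengths in m; the calibration is good to about 2 mm. A picture is of the moment at which its call begins: read the wrist's pose just before it. camera_model takes no time and is no camera call; for the wrist camera it gives the pose at the moment of the call.
- robot.close_job(): hands the job in, once; it reports no verdict.
Trained networks look in the newest picture that a camera, given by its name, has taken for a name from the list of things; names that differ only in an ending like _2 or _b are one class to them, and where a whole thing is asked for, a point or a joint stands for the part that bears it (a point fixed in the world has none). Each returns a list of dicts, best first, with "confidence" (0 to 1); they miss things now and then, are a little off and sometimes report something else, mostly with a low value. They report only what shows in the picture. A call takes as long as a camera call. They do not tell look-alikes from the thing itself.
- models.outline_of(camera, thing): "pixels" (384x512 bool, what is visible of it) and "pixel" ([column, row] in pixels, amid what is visible of it).
The state is a dict: "t": time; "q": joint angles; "dq": joint speeds; "joint_torque": joint torques, N m; "tool_pos": TCP position; "orientation": TCP orientation; "force": force on the tool from outside, world axes, zero at the start; "wrist_torque": the same for the moment, N m; "opening": finger opening in m.
Only numpy, scipy, OpenCV 4.12 (cv2) and the standard library are available. Lean on these libraries where they do the work, as an engineer would, in place of code of your own. Each camera call takes 0.05 s, during which the arm holds its last target.

## Task

Put the white ceramic mixing palette away under its dust hood: slide it along the bench, square up to the hood's mouth, and push the sprung flap open with the palette itself (do not open the flap beforehand). Go on until the palette is completely inside and the flap has dropped shut behind it. Keep the palette flat on the bench all the way, and leave the jar, bottles, mug, pot and tape dispenser where they stand, upright.

Things in the scene. Friction and masses are not known exactly. Their poses are not given: they have to be found in the camera images.
- palette_center (a point): Centre (half-way up) of the loose palette: solid white ceramic slab with shallow paint-stained wells on top, lying flat. 100 mm along its x, 120 mm along its y, 16 mm high, 0.25 to 0.5 kg. Too wide to grasp; push its upright side faces. Starts left or right of the mouth, nearer the robot, its x within 0.4 rad of world x. Goes in along its x (either end first), its 120 mm across the mouth.
- hood: Dust hood fixed to the bench: two light-wood cheeks, wood lintel, clear roof and back; place and heading vary. Origin: on the bench, mid-mouth, in the plane of the shut flap; x points straight in (away from the robot, within 0.15 rad of world x), z up. No floor: the palette slides on the bench. Mouth 144 mm wide; cheeks 10 mm thick, 82 mm high, from x = -4 to 164 mm.
- lintel (a point): Middle of the underside of the lintel over the mouth, 77 mm above the bench; lintel 8 mm thick, 5 mm high; roof top at 80 mm. The flap's rod (74 mm up) and the lintel stop upright fingers; fingers leaning forward 35 to 45 degrees can follow the palette in beneath them for 35 mm or more.
- hood_back (a point): Middle of the inner face of the clear back pane, at bench height, 160 mm straight in from the mouth. With the 100 mm palette far enough in for the flap to shut, its centre lies 76 to 110 mm beyond the hood's origin.
- flap (a joint): Flap angle, rad: 0 shut (upright in the mouth), grows as its lower edge swings in and up, to 1.4; never outwards. Metal, 138 mm wide, 4 mm thick, hung on a rod 74 mm above the bench. A light spring shuts it: 1 N at the edge to start, 1.5 N riding on the palette's top (0.36 rad), where its edge is 22 mm inside; it drops shut only when the palette's rear is past that (26 mm) and the fingers are out.
- flap_edge (a point): Middle of the flap's lower edge, 12 mm above the bench when shut (rubber bead, 6 mm thick).
- palette: The same palette; origin at the centre of its underside.
- jar: Loose open glass jar, 80 mm across, 90 mm high; origin at the centre of its underside. Stands on the other side of the mouth from the palette, nearer the robot. Leave alone.
- bottle1: Loose amber bottle with black cap and paper label, 48 mm across, 105 mm high, beside the hood's left cheek; origin at the centre of its underside. Leave alone.
- bottle2: Loose amber bottle with black cap, 48 mm across, 95 mm high, beside the hood's right cheek; origin at the centre of its underside. Leave alone.
- mug: Loose white mug, 80 mm across, 85 mm high, at the left; origin at the centre of its underside. Leave alone.
- pot: Loose white plastic pot, 60 mm across, 45 mm high, at the right; origin at the centre of its underside. Leave alone.
- dispenser: Loose dark-wood tape dispenser with a paper roll, 130 x 60 mm, 136 mm high, at the left; origin at the centre of its underside. Leave alone.
Not all that is in view belongs to the job. What is shaped like the hood but orange is not meant.

How it is judged:
By the outcome, as a careful person would: the job done as asked, in the order asked, and still so for the second after the job is handed in, with the robot touching nothing.
It also fails if it takes over 61 s, if anything falls off the work surface, if the arm or the gripper's body presses on something with over 40 N, if the wrist force passes 120 N, or if a joint passes its speed limit or range.

## Working session

There is one attempt and no reset: what is moved stays moved. The work goes in short steps, Python scripts to look and compute and a tool call to move; the robot and the scene stay as the last step left them, time stands still between calls to the robot, and variables do not carry over. Pictures are saved under pics/ and viewed, and the job is handed in when it is done.

Besides the shell and the picture viewer there is one more tool, called after ">>>" in YAML: its name, and indented under it one key for each argument. carry_out: Moves the arm, as the interface text tells. Its arguments: {"type":"object","properties":{"motion":{"type":"array","items":{"type":"number"}},"squeeze":{"type":"number"}},"required":["motion"]}

```bash
ls; mkdir -p pics
python3 - <<'E'
from plant import robot, imaging, models
import cv2,numpy as np
np.set_printoptions(precision=4,suppress=True)
for c in ["scene","top"]:
    im=imaging.read_camera(c); cv2.imwrite(f"pics/{c}0.png",im)
    m=imaging.camera_model(c); print(c,m)
s=robot.read_state(); print(s, robot.tips_ahead)
E
```

```text
pics
scene {'K': array([[433.7197,   0.    , 252.5005],
       [  0.    , 433.7197, 183.5004],
       [  0.    ,   0.    ,   1.    ]]), 'position': array([1.3076, 0.4157, 1.0321]), 'orientation': array([-1.383 , -2.2252,  0.8703])}
top {'K': array([[402.0693,   0.    , 261.6373],
       [  0.    , 402.0693, 193.0261],
       [  0.    ,   0.    ,   1.    ]]), 'position': array([0.3022, 0.0212, 1.4254]), 'orientation': array([-2.1798,  2.1155, -0.1342])}
{'t': 0.1, 'q': array([ 1.0886,  0.1311,  1.4891, -0.    ,  1.523 , -0.0854]), 'dq': array([-0.0011, -0.0013, -0.0023, -0.0005, -0.001 ,  0.0001]), 'joint_torque': array([  0.0018, -56.134 , -49.3097,   0.0771,   0.029 ,  -0.    ]), 'tool_pos': array([0.2316, 0.553 , 0.2367]), 'orientation': array([-1.5499,  0.3117, -0.311 ]), 'force': array([ 0.0134,  0.5017, -0.5189]), 'wrist_torque': array([ 0.0061, -0.0247, -0.0241]), 'opening': 0.09314712219846104} 0.019
```

View pics/scene0.png

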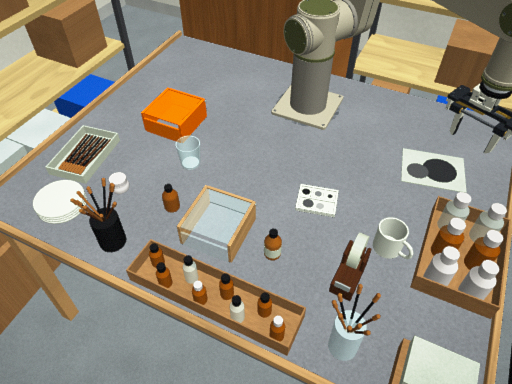

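View pics/top0.png

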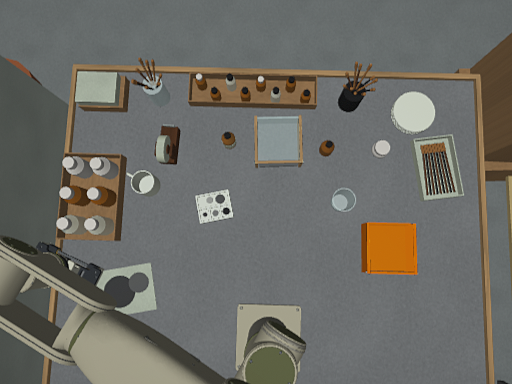

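The top view shows the palette near (214,206) and the hood near (278,140) with its mouth at row ~165. The jar is at (343,200) and the bottles at (228,139) and (327,148). The orange decoy is at (390,248).

```bash
cat > h.py <<'E'
from plant import robot, imaging, models
import cv2,numpy as np
from scipy.spatial.transform import Rotation as R
np.set_printoptions(precision=4,suppress=True)
def back(cam,px,z,m=None):
    m=m or imaging.camera_model(cam)
    px=np.atleast_2d(px).astype(float)
    d=np.c_[px,np.ones(len(px))]@np.linalg.inv(m["K"]).T@R.from_rotvec(m["orientation"]).as_matrix().T
    p=m["position"]
    return p+d*((z-p[2])/d[:,2])[:,None]
def proj(cam,P,m=None):
    m=m or imaging.camera_model(cam)
    c=(np.atleast_2d(P)-m["position"])@R.from_rotvec(m["orientation"]).as_matrix()
    u=c@m["K"].T
    return u[:,:2]/u[:,2:]
def hoodpts(x,y,th):
    L=np.array([[-.004,.082,.082],[-.004,-.082,.082],[.164,-.082,.082],[.164,.082,.082],[-.004,.072,.082],[-.004,-.072,.082],[-.004,.082,0],[-.004,-.082,0]])
    c,s=np.cos(th),np.sin(th)
    return np.c_[x+c*L[:,0]-s*L[:,1],y+s*L[:,0]+c*L[:,1],L[:,2]]
def palpts(x,y,th,z=.016):
    L=np.array([[-.05,-.06],[-.05,.06],[.05,.06],[.05,-.06]])
    c,s=np.cos(th),np.sin(th)
    return np.c_[x+c*L[:,0]-s*L[:,1],y+s*L[:,0]+c*L[:,1],np.full(4,z)]
def palette(cam):
    o=models.outline_of(cam,"palette")
    out=[]
    for d in o[:2]:
        px=d["pixels"].astype(np.uint8)
        cs,_=cv2.findContours(px,cv2.RETR_EXTERNAL,cv2.CHAIN_APPROX_NONE)
        c=max(cs,key=cv2.contourArea)[:,0,:]
        W=back(cam,c,.016)[:,:2]
        r=cv2.minAreaRect((W*1000).astype(np.float32))
        box=cv2.boxPoints(r)
        out.append((d["confidence"],d["pixel"],r))
    return out
E
python3 - <<'E'
from h import *
for cam in ["top","scene"]:
    print(cam)
    for r in palette(cam): print(r)
    for n in ["hood","flap","lintel","jar","bottle1","bottle2","mug","pot","dispenser"]:
        for d in models.outline_of(cam,n)[:3]:
            px=d["pixels"].astype(np.uint8)
            z={"hood":.08,"flap":.04,"lintel":.08,"jar":.045,"bottle1":.05,"bottle2":.05,"mug":.04,"pot":.02,"dispenser":.06}[n]
            ys,xs=np.nonzero(px)
            cs,_=cv2.findContours(px,cv2.RETR_EXTERNAL,cv2.CHAIN_APPROX_NONE)
            c=max(cs,key=cv2.contourArea)[:,0,:]
            r=cv2.minAreaRect((back(cam,c,z)[:,:2]*1000).astype(np.float32))
            print(n,round(d["confidence"],2),np.round(d["pixel"]),np.round(r[0]),np.round(r[1]),round(r[2],1))
    im=cv2.imread(f"pics/{cam}0.png")
    if cam=="top":
        cv2.imwrite("pics/top0z.png",cv2.resize(im[100:230,180:360],None,fx=4.4,fy=4.4,interpolation=cv2.INTER_CUBIC))
    else:
        cv2.imwrite("pics/scene0z.png",cv2.resize(im[120:270,150:350],None,fx=4,fy=4,interpolation=cv2.INTER_CUBIC))
E
```

```text
top
(0.64, [212.9, 209.6], ((438.306884765625, 204.58380126953125), (100.2394790649414, 120.4552230834961), 12.697086334228516))
hood 0.66 [390. 249.] [ 311. -390.] [184. 173.] 89.9
hood 0.59 [276. 145.] [664. -14.] [173. 165.] 1.7
flap 0.67 [276. 162.] [589. -18.] [ 14. 133.] 1.7
flap 0.49 [212. 207.] [437. 202.] [102. 123.] 12.2
lintel 0.8 [390. 247.] [ 313. -390.] [171. 188.] 1.7
lintel 0.57 [279. 143.] [666. -16.] [177. 167.] 1.9
jar 0.94 [342. 199.] [ 472. -245.] [76. 83.] 1.7
bottle1 0.64 [277. 143.] [673. -16.] [184. 171.] 1.9
bottle1 0.6 [326. 150.] [ 651. -182.] [54. 53.] 0.7
bottle1 0.45 [228. 139.] [674. 159.] [55. 46.] 2.5
bottle2 0.64 [277. 143.] [673. -16.] [184. 171.] 1.9
bottle2 0.6 [326. 150.] [ 651. -182.] [54. 53.] 0.7
bottle2 0.45 [228. 139.] [674. 159.] [55. 46.] 2.5
mug 0.8 [145. 180.] [509. 447.] [98. 96.] 17.3
pot 0.63 [379. 146.] [ 662. -381.] [55. 68.] 46.2
dispenser 0.66 [169. 144.] [649. 373.] [ 82. 143.] 86.3
dispenser 0.39 [227. 142.] [668. 158.] [61. 45.] 28.1
scene
(0.97, [317.4, 202.0], ((448.3491516113281, 203.80580139160156), (111.13042449951172, 119.96529388427734), 12.88039493560791))
hood 0.78 [171. 115.] [ 348. -372.] [220. 242.] 89.8
hood 0.72 [220. 220.] [694.  -3.] [218. 189.] 3.1
lintel 0.86 [217. 220.] [694.  -4.] [218. 191.] 3.2
lintel 0.71 [174. 113.] [ 347. -373.] [221. 239.] 88.4
jar 0.89 [189. 150.] [ 467. -250.] [162.  81.] 31.2
bottle1 0.94 [170. 201.] [ 661. -186.] [116.  48.] 43.4
bottle1 0.82 [271. 246.] [677. 159.] [99. 47.] 25.4
bottle1 0.42 [318. 204.] [477. 211.] [108. 115.] 14.2
bottle2 0.94 [170. 201.] [ 661. -186.] [116.  48.] 43.4
bottle2 0.82 [271. 246.] [677. 159.] [99. 47.] 25.4
bottle2 0.42 [318. 204.] [477. 211.] [108. 115.] 14.2
mug 0.96 [393. 241.] [506. 443.] [139. 101.] 20.6
pot 0.56 [120. 186.] [ 659. -386.] [91. 47.] 55.4
pot 0.55 [220. 220.] [655. -30.] [229. 202.] 2.9
dispenser 0.75 [351. 270.] [649. 374.] [ 62. 208.] 89.3
```

View pics/top0z.png

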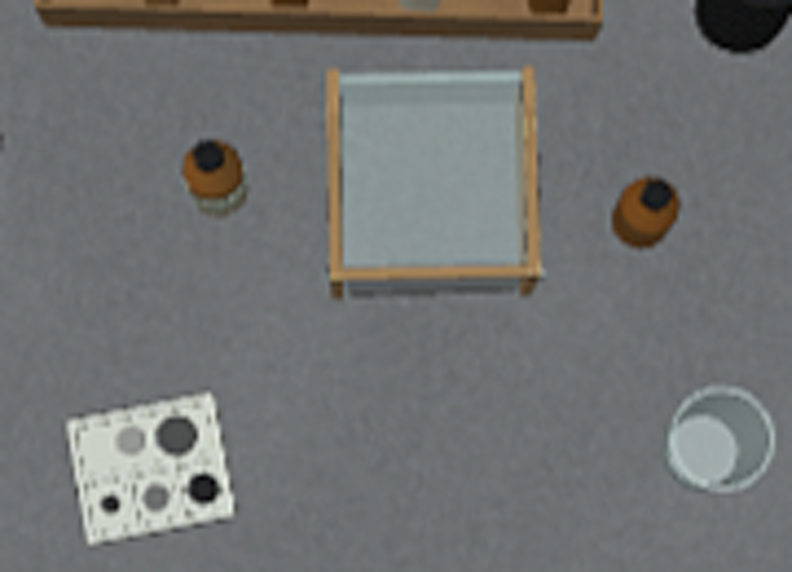

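View pics/scene0z.png

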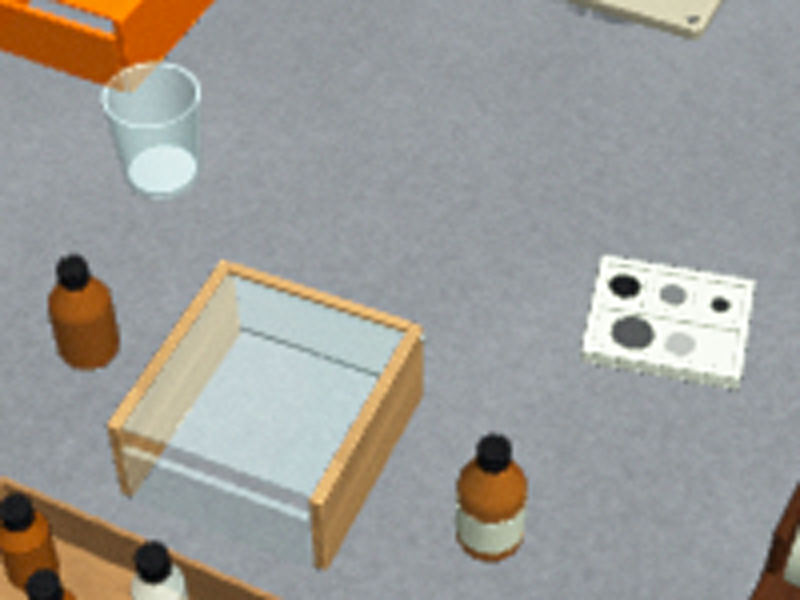

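Run:
```python
from h import *
from scipy.optimize import least_squares
L=lambda x,y,z:(x/1000,y/1000,z/1000)
T=[((328,70),L(164,82,82)),((535,68),L(164,-82,82)),((331,279),L(-4,82,82)),((541,276),L(-4,-82,82)),((332,297),L(-4,82,0)),((535,293),L(-4,-82,0))]
S=[((424,333),L(-4,82,82)),((222,262),L(-4,-82,82)),((321,505),L(164,82,82)),((110,428),L(164,-82,82)),((322,568),L(164,82,0)),((129,496),L(164,-82,0))]
PT=[((68,422),(.05,.06,.016)),((212,393),(.05,-.06,.016)),((234,515),(-.05,-.06,.016)),((88,545),(-.05,.06,.016))]
PS=[((602,257),(-.05,-.06,.016)),((755,280),(-.05,.06,.016)),((740,376),(.05,.06,.016)),((584,354),(.05,-.06,.016))]
def full(c,u):
    u=np.array(u,float)
    return u/4.4+[180,100]-.4 if c=="top" else u/4+[150,120]-.4
M={c:imaging.camera_model(c) for c in ["top","scene"]}
def fit(sets,x0):
    def f(p):
        r=[]
        c_,s_=np.cos(p[2]),np.sin(p[2])
        for c,pts in sets:
            l=np.array([q[1] for q in pts]); W=np.c_[p[0]+c_*l[:,0]-s_*l[:,1],p[1]+s_*l[:,0]+c_*l[:,1],l[:,2]]
            r.append((proj(c,W,M[c])-np.array([full(c,q[0]) for q in pts])))
        return np.concatenate(r).ravel()
    o=least_squares(f,x0); return o.x,np.abs(f(o.x)).max(),f(o.x).reshape(-1,2)
for s in [[("top",T)],[("scene",S)],[("top",T),("scene",S)]]:
    a,b,c=fit(s,[.58,-.016,0]); print("hood",a,b)
print(c)
for s in [[("top",PT)],[("scene",PS)],[("top",PT),("scene",PS)]]:
    a,b,c=fit(s,[.438,.204,.2]); print("pal",a,b)
q=robot.read_state(); print(R.from_rotvec(q["orientation"]).as_matrix())
```

```text
hood [ 0.5935 -0.0186  0.0459] 0.6704298133361988
hood [ 0.5943 -0.0176  0.0402] 1.75132807359077
hood [ 0.5939 -0.0182  0.0433] 1.7651699677689976
[[-0.1034 -0.3814]
 [ 0.2376 -0.6256]
 [-0.2748 -0.2883]
 [ 0.1624 -0.2863]
 [ 0.0563  0.3547]
 [-0.6144  0.6249]
 [ 0.3023 -1.4973]
 [ 0.1994 -0.694 ]
 [ 0.4403  0.2978]
 [-0.8557 -0.6013]
 [ 1.4545  1.4435]
 [-1.7652 -0.3452]]
pal [0.4405 0.2041 0.2246] 0.4291710590961202
pal [0.4428 0.2031 0.2469] 0.6626308900081881
pal [0.4415 0.2035 0.2356] 0.9259536903479386
[[ 0.9223 -0.      0.3864]
 [-0.3864 -0.      0.9223]
 [ 0.     -1.     -0.    ]]
```

```bash
cat >> h.py <<'E'
HOOD=(.594,-.0182,.044)
def tool(jaw,tilt=0):
    """rotation: jaw axis heading (rad); tilt = lean forward deg, about tool z"""
    z=np.array([np.cos(jaw),np.sin(jaw),0]); y=np.array([0,0,-1.]); x=np.cross(y,z)
    return R.from_matrix(np.c_[x,y,z])*R.from_rotvec([0,0,-np.radians(tilt)])
def delta(target,Rt,p=None,Rc=None):
    s=robot.read_state()
    p=s["tool_pos"] if p is None else np.array(p); Rc=R.from_rotvec(s["orientation"]) if Rc is None else Rc
    print("shift mm (tool)",1000*Rc.inv().apply(np.array(target)-p),"in target axes",1000*Rt.inv().apply(np.array(target)-p),"turn deg",np.degrees((Rc.inv()*Rt).as_rotvec()))
def inhood(p):
    c,s=np.cos(HOOD[2]),np.sin(HOOD[2]); d=np.array(p)[:2]-HOOD[:2]
    return np.array([c*d[0]+s*d[1],-s*d[0]+c*d[1]])
E
python3 - <<'E'
from h import *
delta([.44,.315,.1],tool(.044))
E
```

```text
shift mm (tool) [ 284.1012  137.6389 -139.4302] in target axes [247.3179 137.6316 197.4592] turn deg [ 0.0013 64.7453  0.0016]
```

>>> carry_out:
  motion: [0,0,0,0,8.1,0,0.2,0,0,0,0,8.1,0,0.2,0,0,0,0,8.1,0,0.2,0,0,0,0,8.1,0,0.2,0,0,0,0,8.1,0,0.2]

```text
t: 1.6
tool_pos: [0.2318, 0.5534, 0.2376]
orientation: [-1.387, 0.877, -0.877]
force: [0.2, -0.5, -0.7]
opening: 0.0583
```

>>> carry_out:
  motion: [0,0,0,0,8.1,0,0.2,0,0,0,0,8.1,0,0.2,0,0,0,0,8.1,0,0.2,0,0,0,0,0,0,0.2,0,0,0,0,0,0,0.2]

```text
t: 2.1
tool_pos: [0.2318, 0.5534, 0.2376]
orientation: [-1.21, 1.208, -1.208]
force: [0.2, -0.8, 0.4]
opening: 0.0559
```

Run:
```python
from h import *
s=robot.read_state(); print(s["t"],s["q"],s["opening"])
delta([.44,.315,.1],tool(.044))
```

```text
2.1 [1.0886 0.1304 1.4882 0.     1.523  1.0864] 0.05591019147798284
shift mm (tool) [238.8496 137.6156 207.6404] in target axes [247.3224 137.6181 197.4706] turn deg [ 0.0031 -2.3949  0.002 ]
```

>>> carry_out:
  motion: [0.035,0,0.035,0,-2.4,0,0.2,0.035,0,0.035,0,0,0,0.2,0.035,0.01,0.035,0,0,0,0.2,0.035,0.01,0.035,0,0,0,0.2,0.035,0.01,0.03,0,0,0,0.2]

```text
t: 2.6
tool_pos: [0.41, 0.3882, 0.2092]
orientation: [-1.24, 1.151, -1.148]
force: [0.1, 1.1, 0.1]
opening: 0.0557
```

Run:
```python
from h import *
s=robot.read_state(); print(s["t"],s["q"],s["tool_pos"])
delta([.44,.312,.025],tool(.044))
```

```text
2.6 [0.6656 0.0446 1.6311 0.0027 1.4607 0.5864] [0.41   0.3882 0.2092]
shift mm (tool) [ 79.2692 183.8524  23.3659] in target axes [ 77.456  184.1839  26.6106] turn deg [-0.1582  2.0006 -0.2928]
```

>>> carry_out:
  motion: [0.04,0.005,0.013,0,2,0,0.2,0.038,0.025,0.013,0,0,0,0.2,0,0.05,0,0,0,0,0.2,0,0.05,0,0,0,0,0.2,0,0.03,0,0,0,0,0.2]

```text
t: 3.1
tool_pos: [0.4526, 0.3058, 0.0505]
orientation: [-1.215, 1.162, -1.169]
force: [0.2, 0.1, -0.7]
opening: 0.056
```

Run:
```python
from h import *
s=robot.read_state(); print(s["t"],s["q"],s["tool_pos"])
delta([.44,.312,.025],tool(.044))
im=imaging.read_camera("scene"); cv2.imwrite("pics/s1.png",im[120:320,230:460].repeat(2,0).repeat(2,1))
```

```text
3.1 [0.4994 0.1425 1.833  0.0015 1.1467 0.4442] [0.4526 0.3058 0.0505]
shift mm (tool) [ -6.612   25.3896 -12.6877] in target axes [ -6.7253  25.5355 -12.3303] turn deg [-0.9637  0.6096 -0.5544]
```

View pics/s1.png

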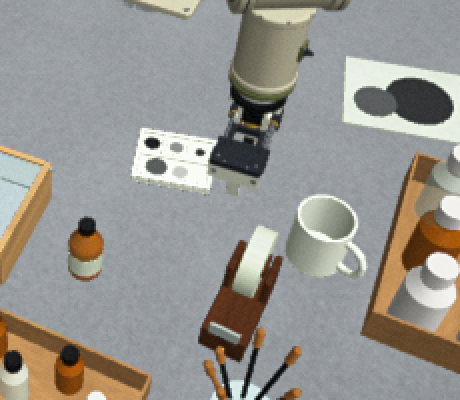

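The gripper is beside the palette's +y face, with the mug clear. I'll correct the pose and go down.

>>> carry_out:
  motion: [-0.005,0.015,-0.012,-0.9,0.6,-0.5,0.2,0,0.008,0,0,0,0,0.2,0,0,0,0,0,0,0.2,0.01,0,0,0,0,0,0.2,0.01,0,0,0,0,0,0.2]

```text
t: 3.65
tool_pos: [0.4391, 0.291, 0.0249]
orientation: [-1.237, 1.172, -1.169]
force: [0.0, -0.2, 1.0]
opening: 0.056
```

Run:
```python
from h import *
s=robot.read_state(); print(s["t"],s["tool_pos"],s["force"])
delta([.442,.043,.025],tool(.044))
```

```text
3.65 [0.4391 0.291  0.0249] [ 0.0115 -0.2066  1.0419]
shift mm (tool) [247.79     0.1388 -10.2384] in target axes [247.8721  -0.1392  -8.0102] turn deg [0.1753 0.5151 0.0578]
```

>>> carry_out:
  motion: [0.01,0,0,0,0.5,0,0.2,0.01,0,0,0,0,0,0.2,0.01,0,0,0,0,0,0.2,0.01,0,0,0,0,0,0.2,0.01,0,0,0,0,0,0.2]

```text
t: 4.15
tool_pos: [0.4445, 0.2373, 0.0285]
orientation: [-1.225, 1.176, -1.178]
force: [0.2, 2.2, -1.4]
opening: 0.056
```

Run:
```python
from h import *
s=robot.read_state(); print(s["t"],s["tool_pos"],s["force"])
im=imaging.read_camera("top"); cv2.imwrite("pics/t2.png",cv2.resize(im[100:230,140:340],None,fx=4,fy=4,interpolation=cv2.INTER_CUBIC))
print(palette("top"))
im=imaging.read_camera("scene"); cv2.imwrite("pics/s2.png",im[120:320,230:460].repeat(2,0).repeat(2,1))
print(palette("scene"))
delta([.442,.043,.025],tool(.044))
```

```text
4.15 [0.4445 0.2373 0.0285] [ 0.1686  2.2095 -1.3582]
[(0.65, [228.1, 210.8], ((433.562744140625, 155.70458984375), (95.45468139648438, 96.16912078857422), 1.717931866645813))]
[(0.56, [301.8, 197.1], ((442.9380187988281, 166.05032348632812), (110.93482208251953, 117.69779205322266), 3.1674282550811768)), (0.34, [189.3, 150.1], ((432.9424743652344, -263.5908203125), (173.25796508789062, 82.38849639892578), 45.48054885864258))]
shift mm (tool) [194.5416   2.9352 -10.5877] in target axes [194.5154   3.344  -10.9422] turn deg [-0.1838 -0.1074 -0.1102]
```

View pics/s2.png

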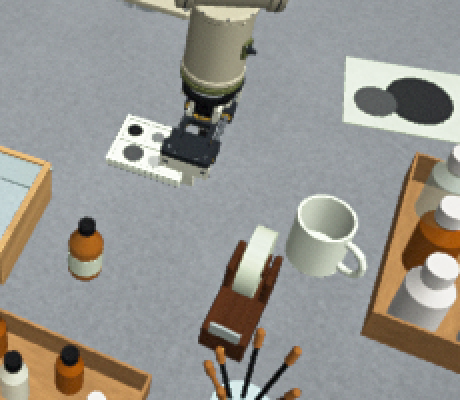

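View pics/t2.png

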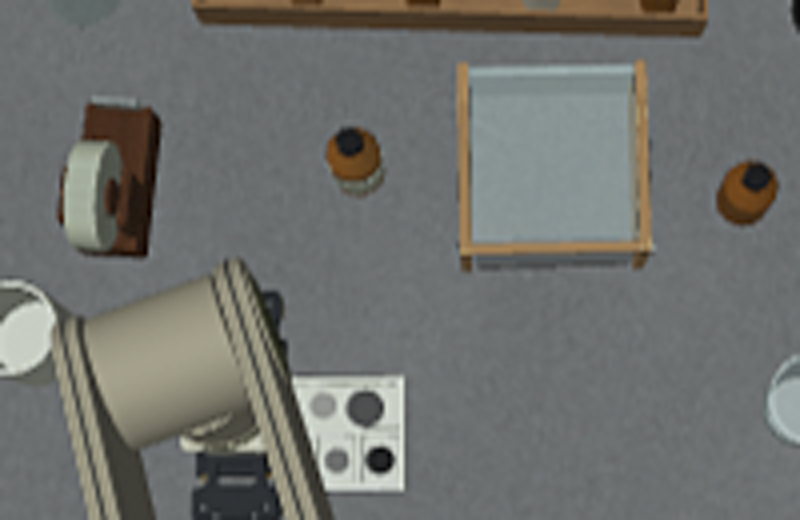

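The palette has squared up against both fingers. I'll keep pushing sideways.

>>> carry_out:
  motion: [0.012,0.003,0,0,0,0,0.2,0.012,0,0,0,0,0,0.2,0.012,0,0,0,0,0,0.2,0.012,0,0,0,0,0,0.2,0.012,0,0,0,0,0,0.2]

```text
t: 4.85
tool_pos: [0.4479, 0.1781, 0.0262]
orientation: [-1.222, 1.175, -1.174]
force: [0.1, 4.0, 1.7]
opening: 0.056
```

>>> carry_out:
  motion: [0.012,0.001,0,0,0,0,0.2,0.012,0,0,0,0,0,0.2,0.012,0,0,0,0,0,0.2,0.012,0,0,0,0,0,0.2,0.012,0,0,0,0,0,0.2]

```text
t: 5.35
tool_pos: [0.4513, 0.113, 0.0255]
orientation: [-1.22, 1.175, -1.174]
force: [0.3, 4.1, 2.2]
opening: 0.0556
```

Run:
```python
from h import *
s=robot.read_state(); print(s["t"],s["tool_pos"],s["force"])
im=imaging.read_camera("scene"); cv2.imwrite("pics/s3.png",im[120:320,200:430].repeat(2,0).repeat(2,1))
delta([.447,.043,.025],tool(.044))
```

```text
5.35 [0.4513 0.113  0.0255] [0.271 4.114 2.23 ]
shift mm (tool) [68.107  -0.1319 -7.2919] in target axes [68.1091  0.2967 -7.267 ] turn deg [-0.3756  0.0205 -0.3205]
```

View pics/s3.png

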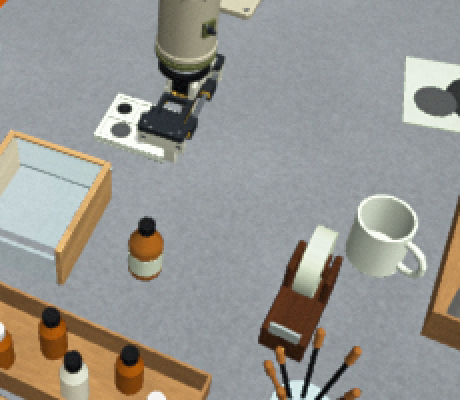

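>>> carry_out:
  motion: [0.012,0,0,0,0,0,0.2,0.012,0,0,0,0,0,0.2,0.012,0,0,0,0,0,0.2,0.01,0,0,0,0,0,0.2,0.006,0,0,0,0,0,0.2]

```text
t: 5.9
tool_pos: [0.4537, 0.0559, 0.0252]
orientation: [-1.22, 1.176, -1.175]
force: [-0.9, 4.6, 3.8]
opening: 0.0558
```

Run:
```python
from h import *
s=robot.read_state(); print(s["t"],s["tool_pos"],s["force"])
im=imaging.read_camera("top"); cv2.imwrite("pics/t4.png",cv2.resize(im[100:240,180:380],None,fx=4,fy=4,interpolation=cv2.INTER_CUBIC))
im=imaging.read_camera("scene"); cv2.imwrite("pics/s4.png",cv2.resize(im[100:260,170:370],None,fx=3.75,fy=3.75,interpolation=cv2.INTER_CUBIC))
delta([.447,.043,.025],tool(.044))
```

```text
5.9 [0.4537 0.0559 0.0252] [-0.8683  4.6175  3.7919]
shift mm (tool) [12.2778 -0.1605 -7.0177] in target axes [12.2708 -0.0486 -7.0317] turn deg [-0.3536 -0.0623 -0.3203]
```

View pics/s4.png

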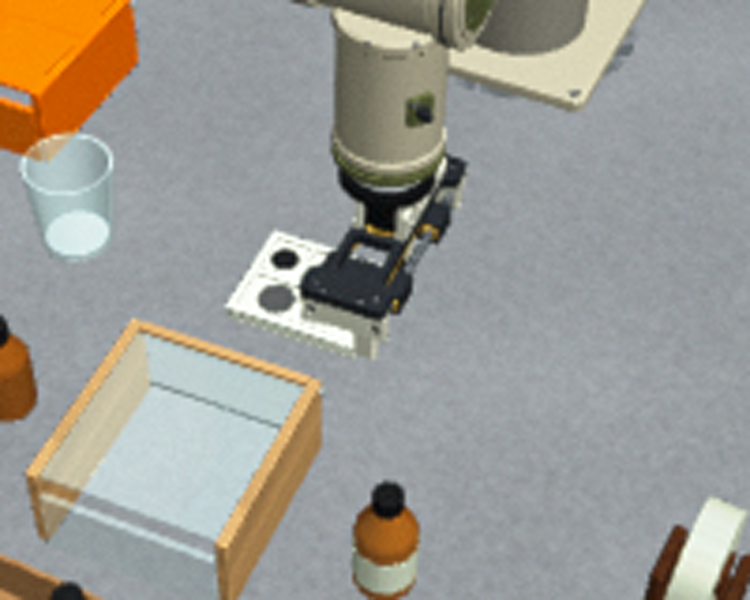

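View pics/t4.png

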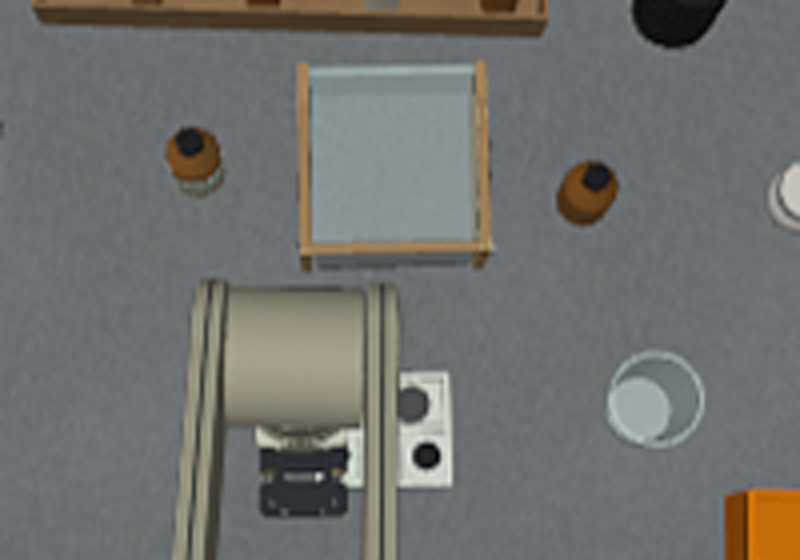

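Run:
```python
from h import *
A=back("top",[[449/4+180-.4,371/4+100-.4],[453/4+180-.4,487/4+100-.4]],.016)
B=back("scene",[[226/3.75+170-.4,310/3.75+100-.4],[276/3.75+170-.4,232/3.75+100-.4]],.016)
for P in (A,B):
    d=P[0]-P[1]; th=np.arctan2(d[1],d[0]); print(P,np.linalg.norm(d),th)
    c=P.mean(0)[:2]+.06*np.array([-np.sin(.044),np.cos(.044)]); print("centre",c,inhood(c))
```

```text
[[ 0.4974 -0.0697  0.016 ]
 [ 0.395  -0.0753  0.016 ]] 0.1025283253162139 0.054525823310318036
centre [ 0.4436 -0.0126] [-0.15    0.0123]
[[ 0.5013 -0.0704  0.016 ]
 [ 0.3986 -0.0755  0.016 ]] 0.10284811715876814 0.048730542622744774
centre [ 0.4473 -0.013 ] [-0.1463  0.0116]
```

>>> carry_out:
  motion: [0.006,0,0,0,0,0,0.2,0.005,0,0,0,0,0,0.2,0,0,0,0,0,0,0.2,-0.02,0,0,0,0,0,0.2,-0.03,0,0,0,0,0,0.2]

```text
t: 6.5
tool_pos: [0.4515, 0.0918, 0.0244]
orientation: [-1.222, 1.178, -1.18]
force: [1.2, 0.9, -0.9]
opening: 0.0558
```

>>> carry_out:
  motion: [0,-0.05,0,0,0,0,0.2,0,-0.05,0,0,0,0,0.2,0,-0.03,0,0,-8,0,0.2,0,0,0,0,-8,0,0.2,0,0,0,0,-8,0,0.2]

```text
t: 7.0
tool_pos: [0.4471, 0.0923, 0.155]
orientation: [-1.402, 0.856, -0.851]
force: [-0.6, -0.4, -1.2]
opening: 0.0557
```

Run:
```python
from h import *
s=robot.read_state(); print(s["t"],s["tool_pos"],s["q"])
im=imaging.read_camera("top"); cv2.imwrite("pics/t5.png",cv2.resize(im[100:240,180:380],None,fx=4,fy=4,interpolation=cv2.INTER_CUBIC))
print(palette("top"))
im=imaging.read_camera("scene"); cv2.imwrite("pics/s5.png",cv2.resize(im[100:260,170:370],None,fx=3.75,fy=3.75,interpolation=cv2.INTER_CUBIC))
print(palette("scene"))
delta([.35,-.022,.1],tool(.044+np.pi/2))
```

```text
7.0 [0.4471 0.0923 0.155 ] [ 0.0926 -0.2071  1.9696 -0.0017  1.3845 -0.3819]
[(0.68, [281.4, 208.3], ((444.4044494628906, -30.575904846191406), (98.95976257324219, 108.58259582519531), 1.7165467739105225))]
[(0.74, [249.4, 179.4], ((451.4952392578125, -23.17877960205078), (111.66720581054688, 121.8555679321289), 2.1877448558807373))]
shift mm (tool) [  59.2232   54.5013 -136.9172] in target axes [-101.2468   53.5602 -110.0203] turn deg [  0.329  -65.9154  -0.3432]
```

View pics/s5.png

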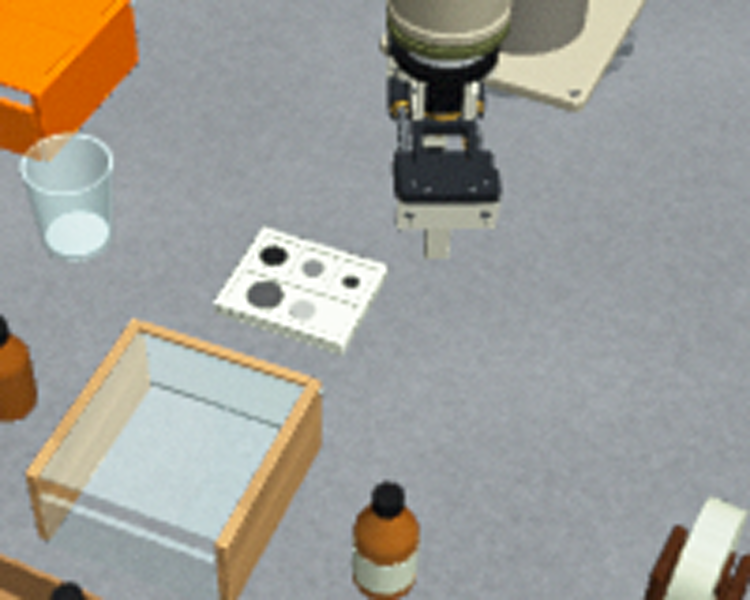

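View pics/t5.png

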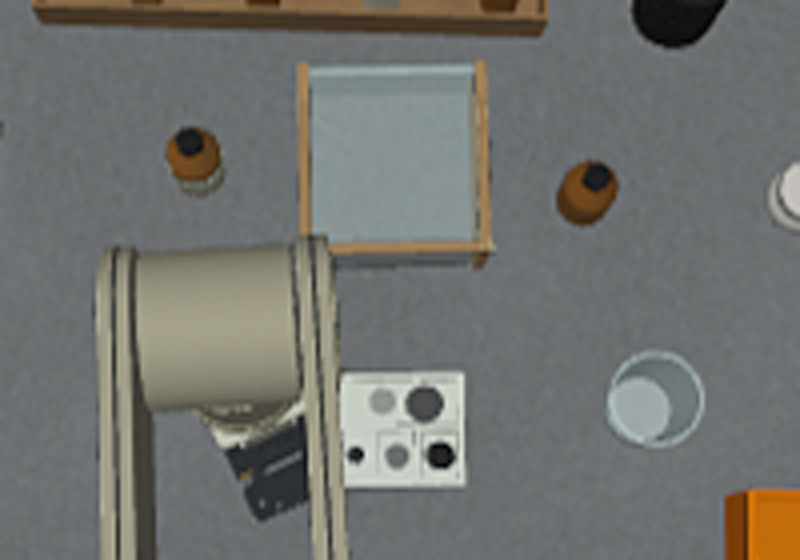

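Run:
```python
from h import *
B=back("scene",np.array([[216,302],[263,228],[386,264],[343,343]])/3.75+[170-.4,100-.4],.016)
A=back("top",np.array([[465,371],[466,487]])/4+[180-.4,100-.4],.016)
d=B[0]-B[1];e=B[3]-B[2];f=B[2]-B[1]
print([np.arctan2(v[1],v[0]) for v in (d,e)],np.arctan2(-f[0],f[1]),[np.linalg.norm(v) for v in(d,e,f)])
print(B.mean(0),inhood(B.mean(0)))
d=A[0]-A[1];print(np.arctan2(d[1],d[0]))
c=A.mean(0)[:2]+.06*np.array([-np.sin(.03),np.cos(.03)]); print(c,inhood(c))
```

```text
[np.float64(0.057681679172064126), np.float64(0.06161229286111085)] 0.0635615658216967 [np.float64(0.09787986609609786), np.float64(0.09977090841183776), np.float64(0.11738187355551895)]
[ 0.4448 -0.0267  0.016 ] [-0.1494 -0.0019]
0.027591363931277056
[ 0.4448 -0.0253] [-0.1494 -0.0005]
```

>>> carry_out:
  motion: [0,0,0,0,-8.4,0,0.5,0,0,0,0,-8.4,0,0.5,0,0,0,0,-8.4,0,0.5,0,0,0,0,-8.4,0,0.5,0,0,0,0,-8.4,0,0.5]

```text
t: 7.7
tool_pos: [0.4434, 0.0913, 0.1491]
orientation: [-1.558, 0.303, -0.28]
force: [0.4, 0.3, 0.1]
opening: 0.0696
```

>>> carry_out:
  motion: [0,0,0,0,-8.4,0,0.5,0,0,0,0,-8.2,0,0.5,0,0,0,0,-5,0,0.5,0,0,0,0,0,0,0.5,0,0,0,0,0,0,0.5]

```text
t: 8.2
tool_pos: [0.4405, 0.0902, 0.1447]
orientation: [-1.577, 0.016, 0.022]
force: [1.3, 0.3, 0.3]
opening: 0.0696
```

Run:
```python
from h import *
s=robot.read_state(); print(s["t"],s["tool_pos"],s["q"],s["opening"])
delta([.36,-.0285,.1],tool(.044+np.pi/2))
```

```text
8.2 [0.4405 0.0902 0.1447] [ 0.0914 -0.197   1.9804 -0.0044  1.3826 -1.4825] 0.06959393707362932
shift mm (tool) [ -79.9024   47.4195 -118.1053] in target axes [ -85.6735   44.7239 -115.0725] turn deg [ 0.344  -2.29   -1.3807]
```

>>> carry_out:
  motion: [-0.025,0,-0.03,0.3,-2.3,-1.3,0.5,-0.025,0,-0.03,0,0,0,0.5,-0.025,0,-0.03,0,0,0,0.5,-0.01,0,-0.022,0,0,0,0.5,0,0,0,0,0,0,0.5]

```text
t: 8.7
tool_pos: [0.3542, -0.0267, 0.1416]
orientation: [-1.572, -0.014, 0.029]
force: [0.4, 0.8, 0.5]
opening: 0.0695
```

Run:
```python
from h import *
s=robot.read_state(); print(s["t"],s["tool_pos"],s["q"],s["opening"])
delta([.362,-.0285,.025],tool(.044+np.pi/2))
```

```text
8.7 [ 0.3542 -0.0267  0.1416] [-0.2166 -0.5241  2.2338 -0.0033  1.4407 -1.8139] 0.06947306729204242
shift mm (tool) [  8.8611 116.4943  -1.8585] in target axes [  7.7291 116.5705  -2.1156] turn deg [ 0.057  -0.975  -0.5399]
```

>>> carry_out:
  motion: [0.003,0.04,-0.002,0,-0.9,-0.5,0.5,0.002,0.04,0,0,0,0,0.5,0,0.025,0,0,0,0,0.5,0,0.008,0,0,0,0,0.5,0,0,0,0,0,0,0.5]

```text
t: 9.2
tool_pos: [0.3622, -0.0278, 0.0272]
orientation: [-1.572, -0.024, 0.015]
force: [-0.6, 0.2, -0.2]
opening: 0.0694
```

Run:
```python
from h import *
s=robot.read_state(); print(s["t"],s["tool_pos"],s["q"],s["opening"],inhood(s["tool_pos"]),s["force"])
delta([.385,-.0275,.025],tool(.044+np.pi/2))
```

```text
9.2 [ 0.3622 -0.0278  0.0272] [-0.2183 -0.3419  2.3291  0.0003  1.1484 -1.8144] 0.06938633372350898 [-0.232   0.0006] [-0.5757  0.228  -0.2421]
shift mm (tool) [22.8224  2.3488 -0.2767] in target axes [22.8265  2.2152 -0.7091] turn deg [ 0.07   -1.0783  0.334 ]
```

>>> carry_out:
  motion: [0.008,0.002,0,0,-1.1,0,0.5,0.008,0,0,0,0,0,0.5,0.01,0,0,0,0,0,0.5,0.012,0,0,0,0,0,0.5,0.012,0,0,0,0,0,0.5]

```text
t: 9.7
tool_pos: [0.4162, -0.0247, 0.0302]
orientation: [-1.572, -0.037, 0.025]
force: [-1.7, -0.8, -1.2]
opening: 0.0696
```

Run:
```python
from h import *
s=robot.read_state(); print(s["t"],s["tool_pos"],s["opening"],inhood(s["tool_pos"]),s["force"])
delta([.48,-.0275,.025],tool(.044+np.pi/2))
```

```text
9.7 [ 0.4162 -0.0247  0.0302] 0.06959315440797495 [-0.1779  0.0014] [-1.6782 -0.8245 -1.1579]
shift mm (tool) [63.5956  5.7077 -5.3522] in target axes [63.6124  5.2164 -5.6461] turn deg [ 0.0961 -0.2565  0.4343]
```

>>> carry_out:
  motion: [0.01,0.004,0,0,-0.3,0.4,0.5,0.01,0.002,0,0,0,0,0.5,0.01,0.001,0,0,0,0,0.5,0.008,0,0,0,0,0,0.5,0,0,0,0,0,0,0.5]

```text
t: 10.2
tool_pos: [0.4604, -0.0223, 0.0288]
orientation: [-1.573, -0.034, 0.03]
force: [-0.2, -0.3, 0.4]
opening: 0.0699
```

Run:
```python
from h import *
s=robot.read_state(); print(s["t"],s["tool_pos"],s["opening"],inhood(s["tool_pos"]),s["force"],s["q"])
im=imaging.read_camera("scene"); cv2.imwrite("pics/s6.png",cv2.resize(im[100:260,170:370],None,fx=3.75,fy=3.75,interpolation=cv2.INTER_CUBIC))
```

```text
10.2 [ 0.4604 -0.0223  0.0288] 0.0699494556858718 [-0.1337  0.0018] [-0.1599 -0.2733  0.3842] [-0.1581 -0.0329  2.0613 -0.0024  1.1103 -1.7682]
```

View pics/s6.png

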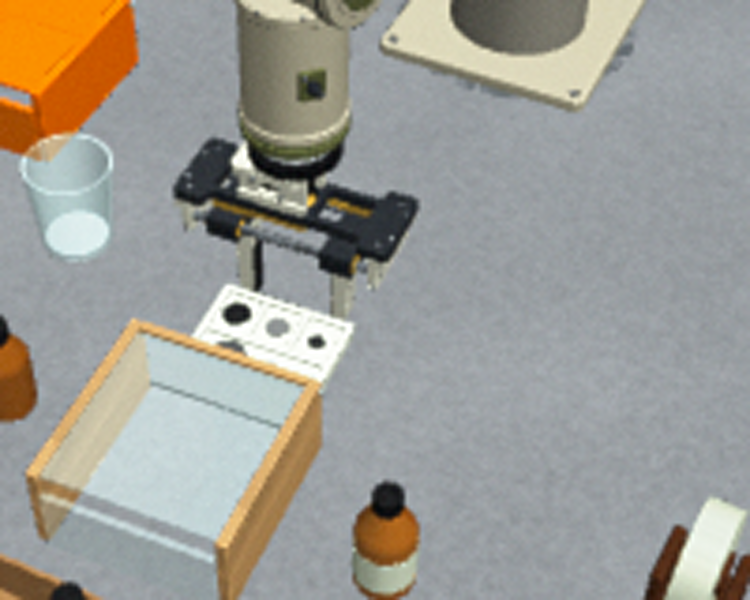

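Run:
```python
from h import *
B=back("scene",np.array([[231,284],[355,321]])/3.75+[170-.4,100-.4],.016)
f=B[1]-B[0]; print(B,np.linalg.norm(f),np.arctan2(-f[0],f[1]),inhood(B.mean(0)))
```

```text
[[ 0.4725 -0.0811  0.016 ]
 [ 0.4645  0.0335  0.016 ]] 0.1148555813869733 0.070435496703428 [-0.1256 -0.0001]
```

>>> carry_out:
  motion: [-0.012,0,0,0,0,0,0.5,-0.01,0,0,0,0,-8.4,0.5,0,0,0,0,0,-8.4,0.5,0,0,0,0,0,-8.4,0.5,0,0,0,0,0,-8.4,0.5]

```text
t: 10.75
tool_pos: [0.4983, -0.0317, 0.0463]
orientation: [-1.516, -0.477, -0.407]
force: [0.6, 1.7, 0.9]
opening: 0.0697
```

Run:
```python
from h import *
s=robot.read_state(); print(s["t"],s["tool_pos"],s["opening"],inhood(s["tool_pos"]),s["force"],s["q"])
delta([.445,-.0235,.0225],tool(.044+np.pi/2,42))
im=imaging.read_camera("scene"); cv2.imwrite("pics/s7.png",cv2.resize(im[100:260,170:370],None,fx=3.75,fy=3.75,interpolation=cv2.INTER_CUBIC))
```

```text
10.75 [ 0.4983 -0.0317  0.0463] 0.06972843331352735 [-0.0962 -0.0092] [0.5839 1.7145 0.8515] [-0.2939 -0.4625  2.4901  0.3167  0.5978 -2.1268]
shift mm (tool) [-57.3784  -8.2732  10.6474] in target axes [-55.2214 -17.7389  10.4888] turn deg [ 0.1153  0.1876 -9.632 ]
```

View pics/s7.png

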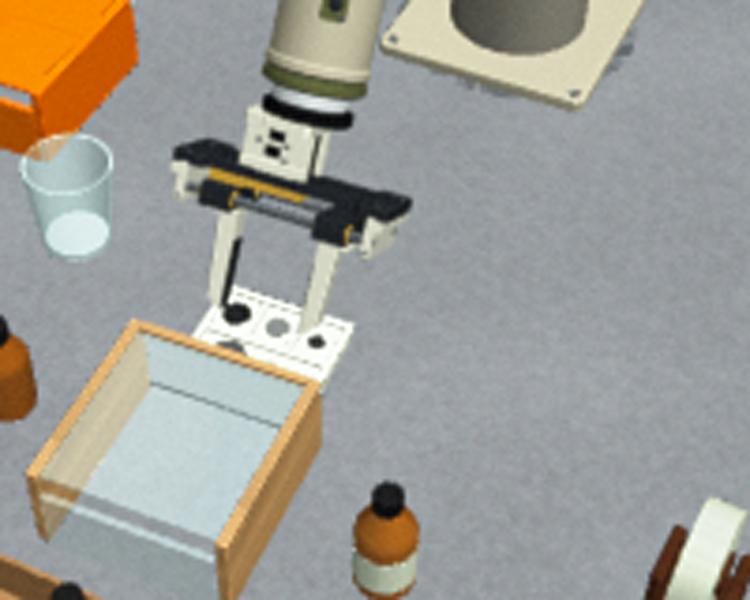

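The arm reached the q3 limit while tilting near the base. The fingers ended up hovering above the palette, which does not look moved. I'll raise, go upright again, push deeper upright, and tilt further out where it can reach.

>>> carry_out:
  motion: [0.012,-0.02,0,0,0,0,0.5,0.01,-0.02,0,0,0,0,0.5,0,0,0,0,0,8.4,0.5,0,0,0,0,0,8.4,0.5,0,0,0,0,0,8.4,0.5]

```text
t: 11.3
tool_pos: [0.4895, -0.033, 0.093]
orientation: [-1.573, -0.128, -0.07]
force: [0.1, -0.1, 0.6]
opening: 0.0699
```

>>> carry_out:
  motion: [0,0,0,0,0,7,0.5,0,0,0,0,0,0,0.5,-0.04,0,0,0,0,0,0.5,-0.04,0,0,0,0,0,0.5,0,0,0,0,0,0,0.5]

```text
t: 11.8
tool_pos: [0.4079, -0.035, 0.0905]
orientation: [-1.577, -0.027, 0.032]
force: [-0.4, 0.1, -0.3]
opening: 0.0694
```

Run:
```python
from h import *
s=robot.read_state(); print(s["t"],s["tool_pos"],s["opening"],inhood(s["tool_pos"]),s["force"],s["q"])
delta([.435,-.0248,.025],tool(.044+np.pi/2))
im=imaging.read_camera("scene"); cv2.imwrite("pics/s8.png",cv2.resize(im[100:260,170:370],None,fx=3.75,fy=3.75,interpolation=cv2.INTER_CUBIC))
```

```text
11.8 [ 0.4079 -0.035   0.0905] 0.06944930630161131 [-0.1867 -0.0086] [-0.444   0.1363 -0.2878] [-0.2048 -0.2817  2.1552 -0.0075  1.2705 -1.8109]
shift mm (tool) [27.7613 65.306   9.6005] in target axes [27.5638 65.4741  9.0063] turn deg [ 0.3639 -0.3705 -0.2257]
```

View pics/s8.png

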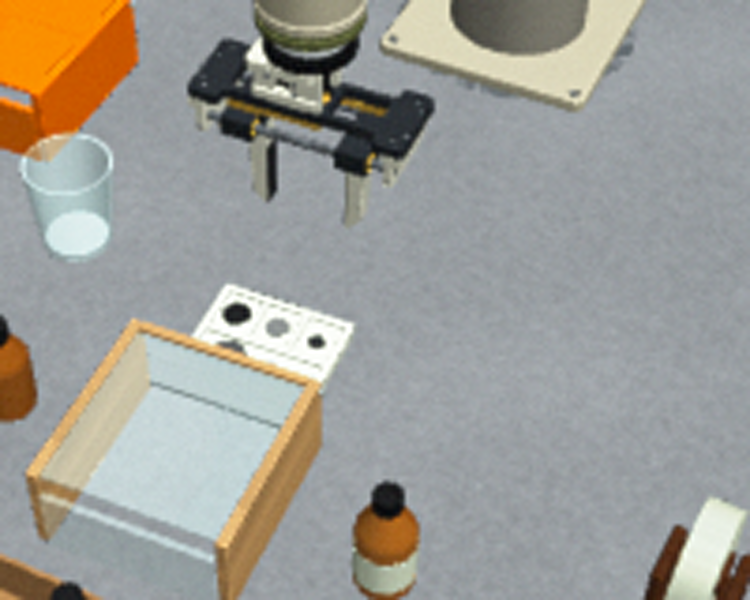

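The palette has not moved; its rear corners are still at (231,284) and (355,321). I'll go down behind it.

>>> carry_out:
  motion: [0.01,0.02,0.009,0,-0.4,-0.2,0.5,0.01,0.025,0,0,0,0,0.5,0,0.015,0,0,0,0,0.5,0,0.004,0,0,0,0,0.5,0,0,0,0,0,0,0.5]

```text
t: 12.35
tool_pos: [0.4364, -0.0264, 0.0304]
orientation: [-1.579, -0.053, 0.013]
force: [0.9, 0.3, -0.5]
opening: 0.0696
```

Run:
```python
from h import *
s=robot.read_state(); print(s["t"],s["tool_pos"],s["opening"],inhood(s["tool_pos"]),s["force"])
delta([.57,-.0192,.0255],tool(.044+np.pi/2))
im=imaging.read_camera("top"); cv2.imwrite("pics/t9.png",cv2.resize(im[100:240,180:380],None,fx=4,fy=4,interpolation=cv2.INTER_CUBIC))
```

```text
12.35 [ 0.4364 -0.0264  0.0304] 0.0695861245514209 [-0.1578 -0.0013] [ 0.8813  0.348  -0.5242]
shift mm (tool) [133.5929   8.2899   1.5866] in target axes [133.7622   4.9262   1.308 ] turn deg [ 0.5424 -0.0926  1.4475]
```

View pics/t9.png

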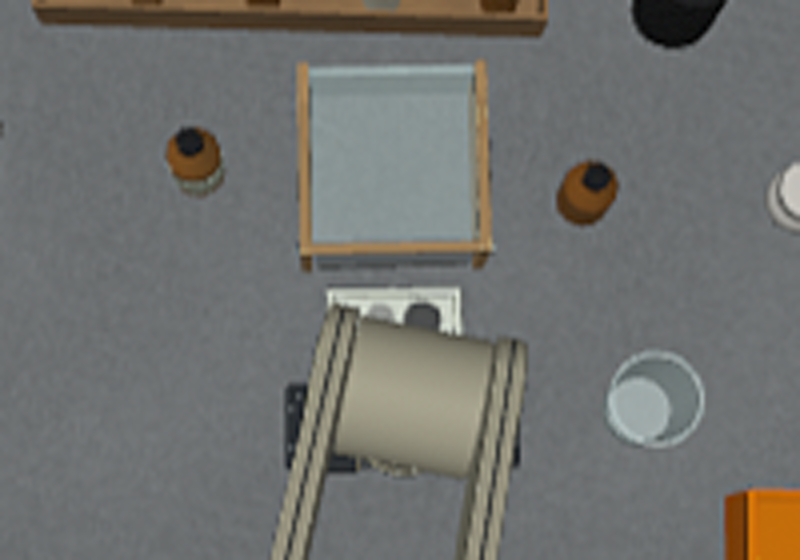

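The palette's front edge in the top view runs from (327,289) to (460,287). That is centred between the cheeks, so I'll push on.

>>> carry_out:
  motion: [0.01,0.004,0,0.5,0,1.4,0.5,0.012,0.001,0,0,0,0,0.5,0.012,0.001,0,0,0,0,0.5,0.012,0.001,0,0,0,0,0.5,0.012,0,0,0,0,0,0.5]

```text
t: 12.9
tool_pos: [0.4967, -0.0246, 0.0287]
orientation: [-1.572, -0.036, 0.029]
force: [-2.3, -1.4, -2.0]
opening: 0.0696
```

Run:
```python
from h import *
s=robot.read_state(); print(s["t"],s["tool_pos"],s["opening"],inhood(s["tool_pos"]),s["force"])
delta([.57,-.0192,.0255],tool(.044+np.pi/2))
```

```text
12.9 [ 0.4967 -0.0246  0.0287] 0.06959398837568978 [-0.0975 -0.0021] [-2.2575 -1.3891 -2.049 ]
shift mm (tool) [73.4603  3.451   2.3392] in target axes [73.4796  3.1524  2.1478] turn deg [ 0.0744 -0.1459  0.2351]
```

>>> carry_out:
  motion: [0.011,0.002,0.0005,0,-0.1,0.2,0.5,0.011,0.001,0.0005,0,0,0,0.5,0.011,0.001,0.0005,0,0,0,0.5,0.011,0.001,0,0,0,0,0.5,0.008,0,0,0,0,0,0.5]

```text
t: 13.4
tool_pos: [0.5468, -0.0216, 0.0279]
orientation: [-1.572, -0.028, 0.04]
force: [-2.9, 0.2, -3.3]
opening: 0.0696
```

Run:
```python
from h import *
s=robot.read_state(); print(s["t"],s["tool_pos"],s["opening"],inhood(s["tool_pos"]),s["force"],s["q"])
delta([.57,-.0192,.0255],tool(.044+np.pi/2))
im=imaging.read_camera("scene"); cv2.imwrite("pics/s10.png",cv2.resize(im[100:260,170:370],None,fx=3.75,fy=3.75,interpolation=cv2.INTER_CUBIC))
```

```text
13.4 [ 0.5468 -0.0216  0.0279] 0.06957252172378406 [-0.0473 -0.0013] [-2.8612  0.2222 -3.2785] [-0.1312  0.2025  1.8122 -0.0032  1.1341 -1.7436]
shift mm (tool) [23.2499  2.2369  1.3615] in target axes [23.2334  2.4162  1.3354] turn deg [ 0.0941 -0.0551 -0.4365]
```

View pics/s10.png

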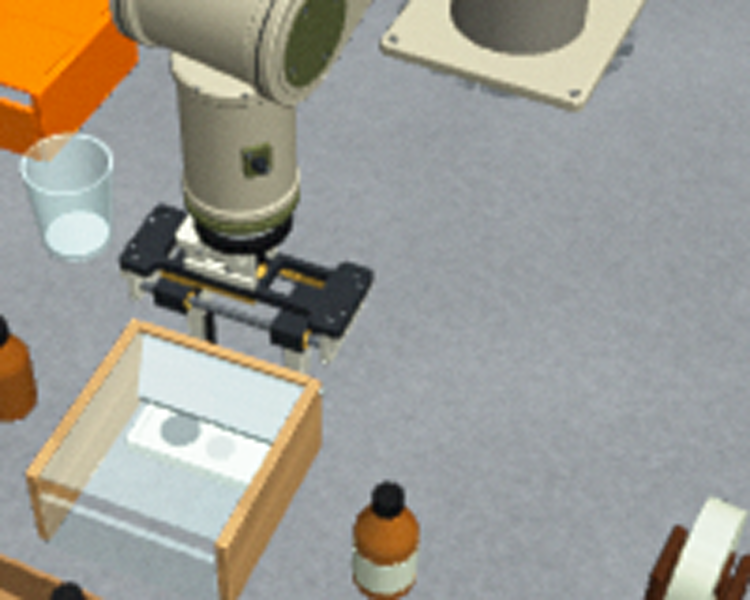

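The palette's front is under the clear roof at about (200,440), with the flap riding on it. I'll go a little further upright, then back off and tilt.

>>> carry_out:
  motion: [0.008,0,0,0,0,-0.4,0.5,0.007,0,0,0,0,0,0.5,0,0,0,0,0,0,0.5,-0.02,0,0,0,0,0,0.5,-0.008,-0.002,0,0,0,0,0.5]

```text
t: 13.95
tool_pos: [0.5367, -0.0224, 0.0323]
orientation: [-1.573, -0.037, 0.03]
force: [-0.5, -0.1, -0.5]
opening: 0.0699
```

Run:
```python
from h import *
s=robot.read_state(); print(s["t"],s["tool_pos"],s["opening"],inhood(s["tool_pos"]),s["force"],s["q"])
im=imaging.read_camera("scene"); cv2.imwrite("pics/s11.png",cv2.resize(im[100:260,170:370],None,fx=3.75,fy=3.75,interpolation=cv2.INTER_CUBIC))
```

```text
13.95 [ 0.5367 -0.0224  0.0323] 0.06994311231125508 [-0.0574 -0.0017] [-0.5275 -0.1228 -0.5282] [-0.1363  0.1598  1.8516 -0.0014  1.1253 -1.7495]
```

View pics/s11.png

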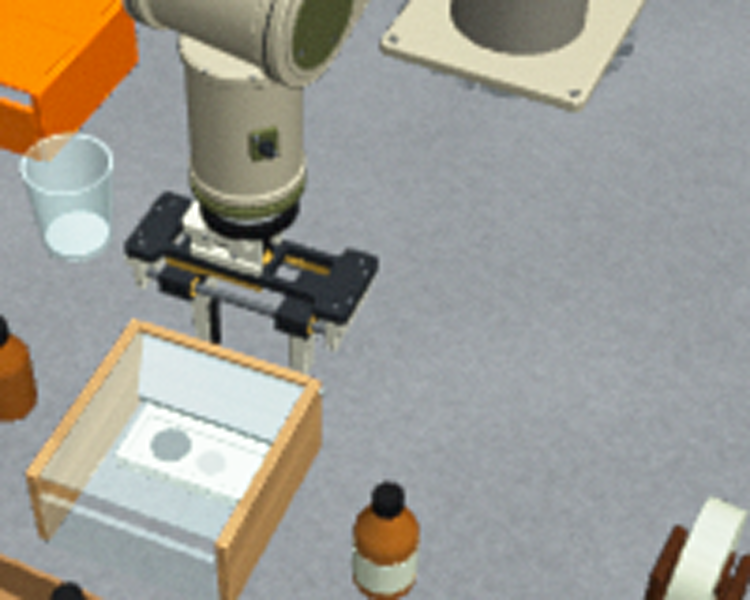

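>>> carry_out:
  motion: [0,0,0.001,0,0,-8,0.5,0,0,0,0,0,-8,0.5,0,0,0,0,0,-8,0.5,0,0,0,0,0,-4,0.5,0,0,0,0,0,0,0.5]

```text
t: 14.5
tool_pos: [0.5408, -0.0226, 0.0348]
orientation: [-1.527, -0.436, -0.372]
force: [-0.9, 0.1, 0.1]
opening: 0.07
```

Run:
```python
from h import *
s=robot.read_state(); print(s["t"],s["tool_pos"],s["opening"],inhood(s["tool_pos"]),s["force"],s["q"])
delta([.537,-.0215,.026],tool(.044+np.pi/2,40))
```

```text
14.5 [ 0.5408 -0.0226  0.0348] 0.0699665438646091 [-0.0534 -0.0021] [-0.8811  0.1446  0.0784] [-0.218  -0.2376  2.3326  0.2328  0.556  -1.9981]
shift mm (tool) [-7.541   5.7903  1.3448] in target axes [-8.4655  4.3382  1.3111] turn deg [  0.362    0.0111 -10.4269]
```

>>> carry_out:
  motion: [-0.003,0.006,0.001,0.3,0,-4,0.5,-0.001,0.002,0,0,0,-4,0.5,0,0,0,0,0,0,0.5,0,0,0,0,0,0,0.5,0,0,0,0,0,0,0.5]

```text
t: 15.0
tool_pos: [0.5482, -0.0225, 0.033]
orientation: [-1.494, -0.55, -0.483]
force: [-0.6, 0.4, 0.2]
opening: 0.0696
```

Run:
```python
from h import *
s=robot.read_state(); print(s["t"],s["tool_pos"],s["opening"],inhood(s["tool_pos"]),s["force"],s["q"])
delta([.594,-.0185,.023],tool(.044+np.pi/2,40))
im=imaging.read_camera("scene"); cv2.imwrite("pics/s12.png",cv2.resize(im[100:260,170:370],None,fx=3.75,fy=3.75,interpolation=cv2.INTER_CUBIC))
```

```text
15.0 [ 0.5482 -0.0225  0.033 ] 0.06958299358120142 [-0.0459 -0.0023] [-0.581   0.3801  0.2001] [-0.2528 -0.2785  2.4348  0.4932  0.3874 -2.2702]
shift mm (tool) [30.0821 36.117   1.9797] in target axes [28.7429 37.1918  1.9759] turn deg [ 0.0475  0.0518 -2.0903]
```

View pics/s12.png

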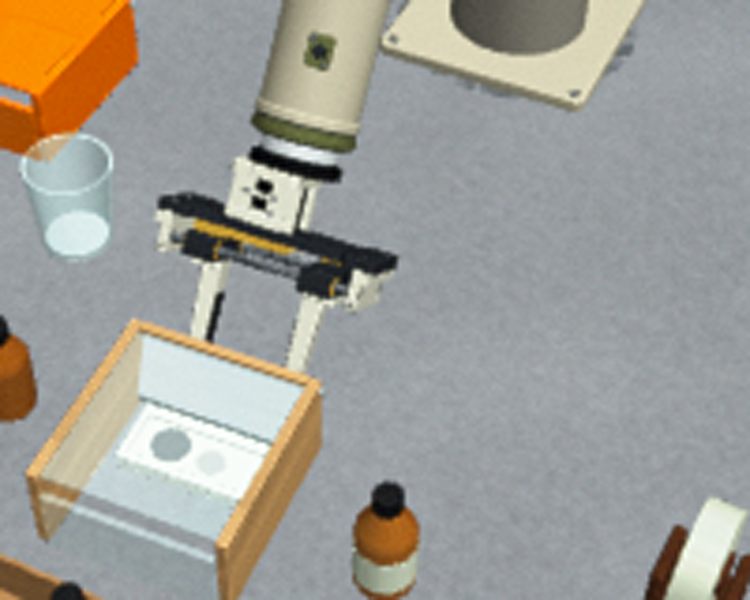

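>>> carry_out:
  motion: [-0.006,0.003,0,0,0,0,0.5,-0.005,0.003,0,0,0,0,0.5,0,0,0,0,0,0,0.5,0,0,0,0,0,0,0.5,0,0,0,0,0,0,0.5]

```text
t: 15.55
tool_pos: [0.545, -0.0227, 0.0224]
orientation: [-1.494, -0.552, -0.483]
force: [0.5, 0.2, -0.4]
opening: 0.0698
```

Run:
```python
from h import *
s=robot.read_state(); print(s["t"],s["tool_pos"],s["opening"],inhood(s["tool_pos"]),s["force"],s["q"])
delta([.544,-.0205,.023],tool(.044+np.pi/2,38))
delta([.594,-.0185,.023],tool(.044+np.pi/2,40))
```

```text
15.55 [ 0.545  -0.0227  0.0224] 0.06981756250235219 [-0.0491 -0.0024] [ 0.4639  0.2056 -0.3851] [-0.2564 -0.2566  2.4434  0.5381  0.3621 -2.3217]
shift mm (tool) [-0.3695 -1.0632  2.2561] in target axes [-0.3734 -1.0625  2.2558] turn deg [ 0.0253  0.1258 -0.0559]
shift mm (tool) [39.0917 29.7059  1.9819] in target axes [37.9964 31.0899  2.0546] turn deg [ 0.0231  0.1262 -2.0559]
```

>>> carry_out:
  motion: [0.004,0.003,0.002,0,0,0,0.5,0.0063,0.005,0,0,0,0,0.5,0.0063,0.005,0,0,0,0,0.5,0.0063,0.005,0,0,0,0,0.5,0.0063,0.005,0,0,0,0,0.5]

```text
t: 16.05
tool_pos: [0.5834, -0.0183, 0.0215]
orientation: [-1.494, -0.551, -0.481]
force: [-10.5, -0.4, 8.3]
opening: 0.0697
```

Run:
```python
from h import *
s=robot.read_state(); print(s["t"],s["tool_pos"],s["opening"],inhood(s["tool_pos"]),s["force"],s["q"])
delta([.61,-.0175,.023],tool(.044+np.pi/2,40))
im=imaging.read_camera("scene"); cv2.imwrite("pics/s13.png",cv2.resize(im[100:260,170:370],None,fx=3.75,fy=3.75,interpolation=cv2.INTER_CUBIC))
```

```text
16.05 [ 0.5834 -0.0183  0.0215] 0.06973663695843785 [-0.0106  0.0004] [-10.4874  -0.4286   8.3146] [-0.2179 -0.1251  2.3355  0.5169  0.328  -2.2753]
shift mm (tool) [21.9494 15.1418 -0.4719] in target axes [21.3632 15.9598 -0.417 ] turn deg [-0.0271  0.1258 -2.1634]
```

View pics/s13.png

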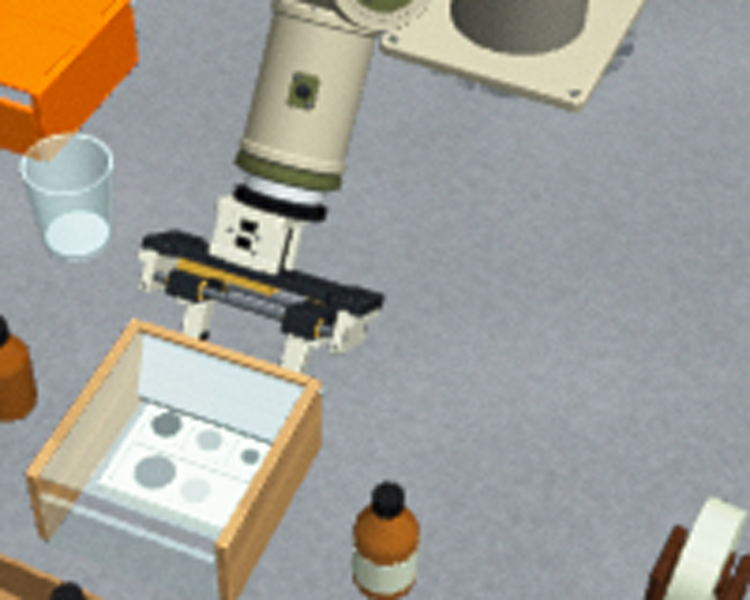

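>>> carry_out:
  motion: [0.0055,0.003,0,0,0,-1,0.5,0.005,0.0037,0,0,0,-1,0.5,0.005,0.0037,0,0,0,0,0.5,0.004,0.0035,0,0,0,0,0.5,0.0025,0.002,0,0,0,0,0.5]

```text
t: 16.6
tool_pos: [0.6113, -0.0157, 0.02]
orientation: [-1.485, -0.575, -0.504]
force: [-13.5, -1.1, 10.9]
opening: 0.07
```

Run:
```python
from h import *
s=robot.read_state(); print(s["t"],s["tool_pos"],s["opening"],inhood(s["tool_pos"]),s["force"],s["q"])
delta([.61,-.0175,.023],tool(.044+np.pi/2,40))
im=imaging.read_camera("scene"); cv2.imwrite("pics/s14.png",cv2.resize(im[100:260,170:370],None,fx=3.75,fy=3.75,interpolation=cv2.INTER_CUBIC))
```

```text
16.6 [ 0.6113 -0.0157  0.02  ] 0.0699894003261556 [0.0174 0.0018] [-13.5423  -1.0519  10.885 ] [-0.2033 -0.044   2.2813  0.6156  0.2783 -2.3625]
shift mm (tool) [ 0.8584 -3.1709 -1.7536] in target axes [ 0.8855 -3.1596 -1.7605] turn deg [-0.1593  0.1241 -0.4221]
```

View pics/s14.png

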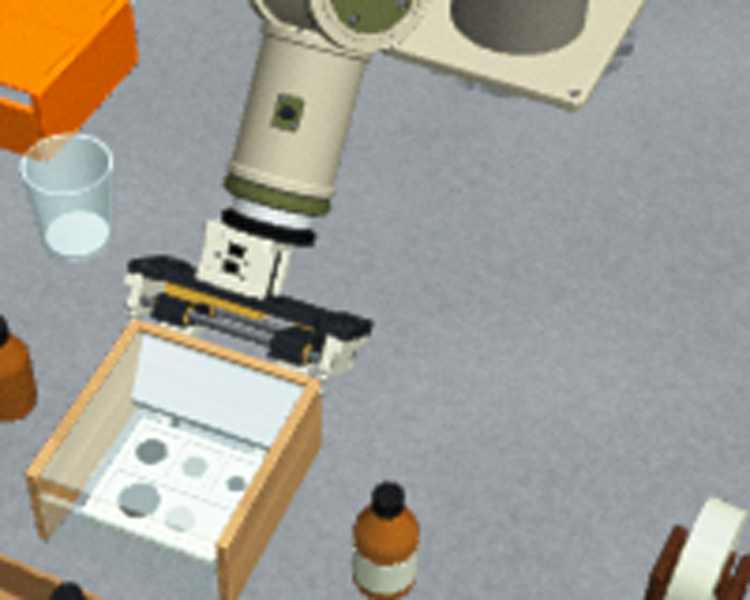

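Run:
```python
from h import *
im=imaging.read_camera("scene"); cv2.imwrite("pics/s15.png",cv2.resize(im[170:260,170:270],None,fx=6.6,fy=6.6,interpolation=cv2.INTER_CUBIC))
im=imaging.read_camera("top"); cv2.imwrite("pics/t15.png",cv2.resize(im[100:180,240:320],None,fx=7,fy=7,interpolation=cv2.INTER_CUBIC))
```

```text
(no output)
```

View pics/s15.png

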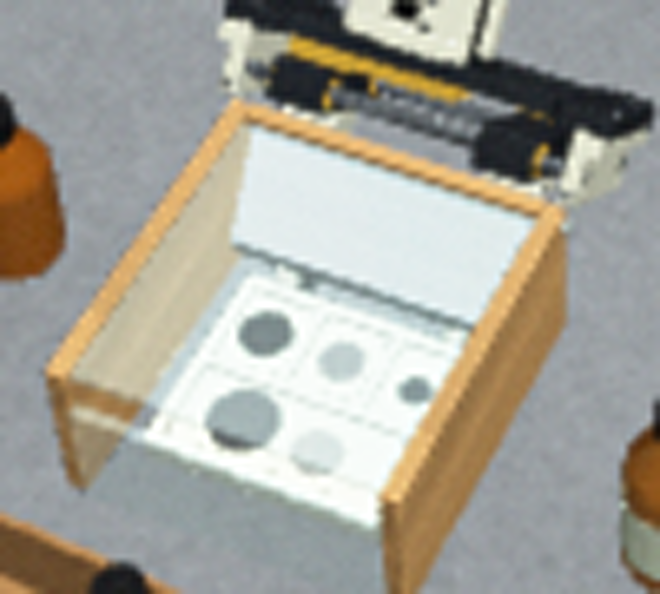

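View pics/t15.png

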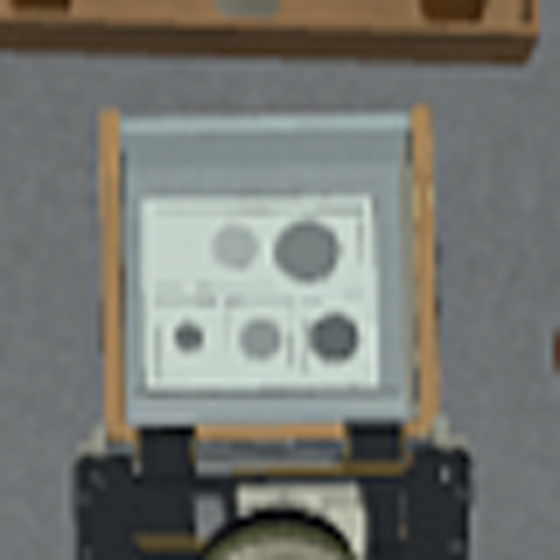

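Run:
```python
from h import *
A=back("top",np.array([[140,197],[373,193],[147,389],[379,386]])/7+[240-.4,100-.4],.016)
for a in A: print(a,inhood(a)*1000)
A=back("scene",np.array([[146,435],[381,527]])/6.6+[170-.4,170-.4],.016)
for a in A: print(a,inhood(a)*1000)
```

```text
[0.7297 0.0516 0.016 ] [138.6726  63.7836]
[ 0.7353 -0.0686  0.016 ] [138.9092 -56.561 ]
[0.6285 0.0449 0.016 ] [37.2495 61.5092]
[ 0.6335 -0.0737  0.016 ] [ 37.0103 -57.1875]
[ 0.7324 -0.0698  0.016 ] [135.993  -57.6005]
[0.7291 0.0447 0.016 ] [137.7714  56.8999]
```

Measured rear is about 37 mm inside and centre about 87 mm, within the 76–110 mm window. I'll withdraw the fingers.

>>> carry_out:
  motion: [-0.003,-0.005,0,0,0,0,0.5,-0.009,-0.008,0,0,0,0,0.5,-0.0115,-0.0097,0,0,0,0,0.5,-0.0115,-0.0097,0,0,0,0,0.5,-0.0115,-0.0097,0,0,0,0,0.5]

```text
t: 17.25
tool_pos: [0.5463, -0.018, 0.0219]
orientation: [-1.485, -0.573, -0.501]
force: [0.1, 0.2, 0.3]
opening: 0.0699
```

Run:
```python
from h import *
s=robot.read_state(); print(s["t"],s["tool_pos"],inhood(s["tool_pos"]),s["force"],s["q"])
```

```text
17.25 [ 0.5463 -0.018   0.0219] [-0.0476  0.0023] [0.0674 0.163  0.3178] [-0.2527 -0.2584  2.4603  0.6195  0.3325 -2.3987]
```

>>> carry_out:
  motion: [0,-0.004,0,0,0,8,0.5,0,-0.004,0,0,0,8,0.5,0,-0.003,0,0,0,8,0.5,0,-0.003,0,0,0,8,0.5,0,-0.003,0,0,0,7,0.5]

```text
t: 17.75
tool_pos: [0.5351, -0.0181, 0.037]
orientation: [-1.568, -0.069, 0.006]
force: [0.5, 0.5, -0.7]
opening: 0.0696
```

>>> carry_out:
  motion: [-0.03,0,0,0,0,0,0.5,-0.03,-0.02,0,0,0,0,0.5,-0.02,-0.04,0,0,0,0,0.5,-0.02,-0.03,0,0,0,0,0.5,0,0,0,0,0,0,0.5]

```text
t: 18.25
tool_pos: [0.4341, -0.0241, 0.1229]
orientation: [-1.57, -0.059, 0.016]
force: [-0.3, -0.6, 0.4]
opening: 0.07
```

Run:
```python
from h import *
s=robot.read_state(); print(s["t"],s["tool_pos"],inhood(s["tool_pos"]),s["force"],s["dq"])
im0=imaging.read_camera("scene"); cv2.imwrite("pics/s16f.png",im0); cv2.imwrite("pics/s16.png",cv2.resize(im0[140:260,170:290],None,fx=5,fy=5,interpolation=cv2.INTER_CUBIC))
im=imaging.read_camera("top"); cv2.imwrite("pics/t16f.png",im);cv2.imwrite("pics/t16.png",cv2.resize(im[100:180,240:320],None,fx=7,fy=7,interpolation=cv2.INTER_CUBIC))
im=imaging.read_camera("wrist"); cv2.imwrite("pics/w16.png",im)
```

```text
18.25 [ 0.4341 -0.0241  0.1229] [-0.1601  0.0011] [-0.2825 -0.5631  0.3851] [ 0.0018  0.0431  0.0066  0.0011 -0.0644  0.0112]
```

View pics/s16.png

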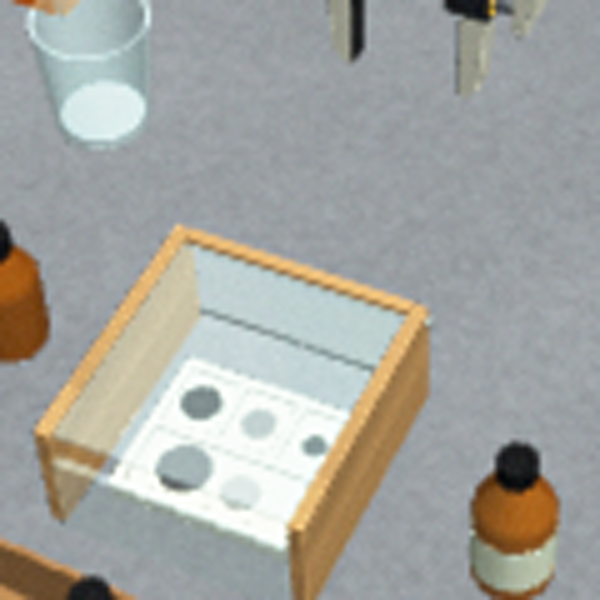

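View pics/t16f.png

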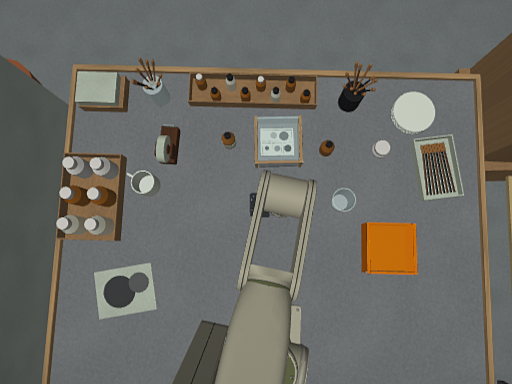

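View pics/t16.png

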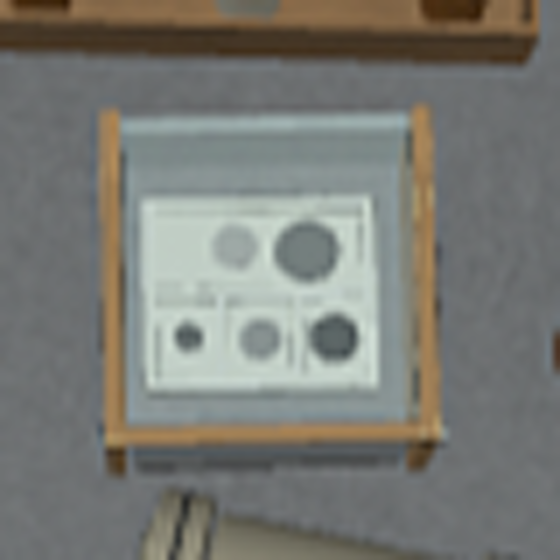

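View pics/w16.png

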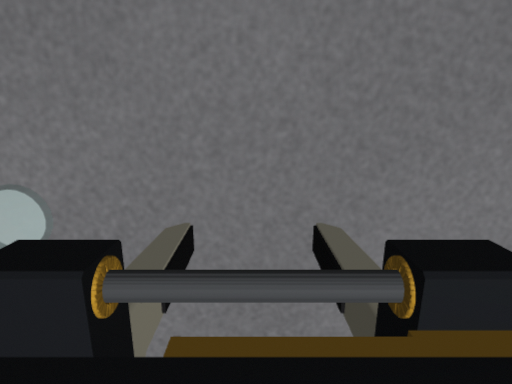

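The flap's lower-edge line in the scene view is back where it was at the start, (210,202) to (245,214). The palette lies inside with a gap behind it. The jar, bottles, mug, pot and dispenser sit at their original pixels, and the robot touches nothing.

Run:
```python
from h import *
print(robot.close_job())
```

```text
the job is handed in; nothing more can be done
None
```

The white palette is fully inside its dust hood, the flap has dropped shut behind it, and the job was handed in at about 18 s of the 61 s allowed.

**What I did:** I pushed the palette sideways with both fingers until it squared up with the hood's axis. I then pushed it from behind with the fingers upright, so the palette itself opened the flap. The fingers, leaning about 40° forward, pushed it the last stretch, and I then withdrew them.

**Last checks:**
- **Palette position:** its rear edge was about 37 mm inside the mouth and its centre about 87 mm in, within the 76–110 mm asked for. I measured this just before withdrawing the fingers, and the top view afterwards looks the same. The top and scene cameras agree to about 3 mm lengthwise, and one corner disagreed by about 7 mm across the mouth.
- **Flap:** its lower edge was back at its starting place in the scene view.
- **Other things:** the jar, bottles, mug, pot and dispenser looked upright and unmoved in the last top picture.
- **Robot:** it was clear of everything. The largest force I read was about 17 N at the wrist; force was read only at the end of each move.

**What did not go to plan:** my first attempt to lean the fingers, nearer the robot, ran into the elbow joint's range limit, stopping just short of it. The fingers drifted over the palette without touching or moving it. I backed out, pushed further in upright, and leaned them there instead. During the final push an upward force of about 11 N suggested the fingertips may have brushed the bench.

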